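# Lay up a board on spacer sticks to dry flat

### The job

Lay up the freshly oiled board to dry flat: put the two thick square sticks on the big chopping board, one along each of its dark stripes, and rest the long narrow board centred across them, lengthwise with the big board. Then weigh it down: stand the salt mill on it over the stick nearer its hanging hole, and the steel press weight over the other stick. Leave the thin flat stick and the egg timer where they are.

Things in the scene. Friction and masses are not known exactly. Their poses are not given: they have to be found in the camera images.
- big_board: big wooden chopping board lying on the worktop, fixed, 280 x 180 x 20 mm. Origin: centre of its underside; x along its length, y across, z up; top face at z = 20 mm. Two dark stripes, 18 mm wide, are inlaid flush in the top, running across the board (along y) at x = -70 mm and x = +70 mm.
- long_board: long narrow wooden board, loose, lying flat, 240 x 60 x 16 mm, about 0.16 kg. Origin: centre of its underside; x along its length, y across, z up; top face at z = 16 mm. A round hanging hole, 14 mm wide, goes through it at x = +104 mm. Grip it across the 60 mm width at its middle.
- stick_a: thick square spacer stick of pale wood, loose, 150 x 18 x 18 mm, lying flat. Origin: centre of its underside; x along its length, z up. Same as stick_b; either may go on either stripe.
- stick_b: thick square spacer stick of pale wood, loose, 150 x 18 x 18 mm, lying flat. Origin: centre of its underside; x along its length, z up. Same as stick_a.
- flat_stick: thin flat stick of pale wood, loose, 150 x 18 mm and only 8 mm high: not wanted, stays where it lies. Origin: centre of its underside; x along its length, z up.
- mill: salt mill: clear glass body, grey top that flares upward, loose, one rigid piece, standing upright, 123 mm high, about 0.34 kg. Origin: centre of its underside; z up. Glass 56 mm wide up to 78 mm above the underside, neck 48 mm wide up to 88 mm, top widening from there to 52 mm at its rim; it can be gripped by the top, about 100 mm above the underside.
- press: round steel press weight (a flat disc with a wooden knob on top, as used to hold food flat in a pan), loose, standing on its disc, about 0.35 kg. Disc 60 mm in diameter, 16 mm high; upright round knob 26 mm in diameter from 22 to 56 mm above the underside: grip it there. Origin: centre of its underside; z up.
- timer: low round egg timer with a red domed top on a white base, loose, 60 mm diameter, 46 mm high: not wanted, stays where it stands. Origin: centre of its underside; z up.
Mind the look-alikes: they are no part of the job. Of the things like the press, leave any that is blue; of the rest the smaller one is meant.

How it is judged:
On the way, in this order (a step that is already met when the one before it is completed fails the run):
1. both thick sticks lie along the dark stripes (((x of stick_a in the frame of big_board between 0.058 and 0.082 m and y of stick_a in the frame of big_board between -0.015 and 0.015 m and z of stick_a in the frame of big_board between 0.015 and 0.025 m and angle between the x axis of each of stick_a, stick_b and the y axis of big_board, either way round below 0.15 rad and x of stick_b in the frame of big_board between -0.082 and -0.058 m and y of stick_b in the frame of big_board between -0.015 and 0.015 m and z of stick_b in the frame of big_board between 0.015 and 0.025 m) or (x of stick_a in the frame of big_board between -0.082 and -0.058 m and y of stick_a in the frame of big_board between -0.015 and 0.015 m and z of stick_a in the frame of big_board between 0.015 and 0.025 m and angle between the x axis of each of stick_a, stick_b and the y axis of big_board, either way round below 0.15 rad and x of stick_b in the frame of big_board between 0.058 and 0.082 m and y of stick_b in the frame of big_board between -0.015 and 0.015 m and z of stick_b in the frame of big_board between 0.015 and 0.025 m))), for 0.2 s.
2. the long board rests across the two sticks (((x of stick_a in the frame of big_board between 0.058 and 0.082 m and y of stick_a in the frame of big_board between -0.015 and 0.015 m and z of stick_a in the frame of big_board between 0.015 and 0.025 m and angle between the x axis of each of stick_a, stick_b and the y axis of big_board, either way round below 0.15 rad and x of stick_b in the frame of big_board between -0.082 and -0.058 m and y of stick_b in the frame of big_board between -0.015 and 0.015 m and z of stick_b in the frame of big_board between 0.015 and 0.025 m) or (x of stick_a in the frame of big_board between -0.082 and -0.058 m and y of stick_a in the frame of big_board between -0.015 and 0.015 m and z of stick_a in the frame of big_board between 0.015 and 0.025 m and angle between the x axis of each of stick_a, stick_b and the y axis of big_board, either way round below 0.15 rad and x of stick_b in the frame of big_board between 0.058 and 0.082 m and y of stick_b in the frame of big_board between -0.015 and 0.015 m and z of stick_b in the frame of big_board between 0.015 and 0.025 m)) and x of long_board in the frame of big_board between -0.015 and 0.015 m and y of long_board in the frame of big_board between -0.015 and 0.015 m and z of long_board in the frame of big_board between 0.034 and 0.042 m and angle between the x axis of long_board and the x axis of big_board, either way round below 0.15 rad and angle between long_board's own z axis and vertical below 0.05 rad), for 0.2 s.
3. mill and press weight stand on the long board over the sticks (x of mill in the frame of long_board between 0.05 and 0.09 m and y of mill in the frame of long_board between -0.015 and 0.015 m and z of mill in the frame of long_board between 0.012 and 0.02 m and angle between each of mill, press's own z axis and vertical below 0.08 rad and x of press in the frame of long_board between -0.09 and -0.05 m and y of press in the frame of long_board between -0.015 and 0.015 m and z of press in the frame of long_board between 0.012 and 0.02 m), for 0.2 s.
At the end, for the whole second after the job is handed in: Thick sticks on the two stripes (12 mm across, 15 mm along, 0.15 rad); long board level on them, centred within 15 mm, lengthwise within 0.15 rad; mill upright on it 70 mm from its middle toward the hole, press 70 mm the other way (20 mm along, 15 mm across); all released, at rest (all of step 2 and all of step 3 and linear speed of each of stick_a, stick_b, long_board, mill, press below 0.02 m/s); the robot touches nothing.
It fails at once if the flat stick or the egg timer is shifted by more than 30 mm (distance of any of flat_stick, timer from where it was at the start of the episode above 0.03 m).
It also fails if it takes over 128 s, if anything falls off the work surface, if the arm or the gripper's body presses on something with over 40 N, if the wrist force passes 120 N, or if a joint passes its speed limit or range.

### The arm

A 7-joint arm with a two-finger parallel gripper is mounted at the origin on a cart in front of the work surface, level with it; the furniture and walls round the work are solid. World frame = base frame: x ahead of the robot, y to its left, z up, the work surface at z = 0. Lengths are in m, angles in rad, forces in N, time in s.
With the tool pointing down it reaches from about 0.35 to 0.9 m from the base axis. Payload 19.9 kg.
Tool frame: the origin (TCP) lies midway between the tips of the shut fingers; the grasp point (between the pads) lies 19 mm behind it (r.grasp_offset is the distance from the TCP to the grasp point, in m); z points along the fingers, y is the line along which they close (so a half turn about z gives the same grasp; the last joint's range is limited). The gripper opens to 85 mm and grips with 20 to 120 N. Pads are 22 mm wide; open, the fingers measure 114 mm over their backs; the gripper's body (76 mm by 85 mm) begins 54 mm behind the grasp point. The pads swing forward as they close: fully open they stand 13 mm farther back than shut.
Start: joints at [-1.359, 0.417, -0.01, 1.614, 0.005, 1.111, -0.053], TCP at [0.157, 0.605, 0.231] pointing down, gripper open.
Joint ranges: [-2.81, 2.81], [-0.39, 2.02], [-1.27, 1.25], [0.06, 2.57], [-1.19, 4.33], [0.19, 2], [-2.82, 2.82]. Speed limits (rad/s): [1.89, 1.89, 2.39, 2.39, 3.01, 3.01, 3.01].

### API

Orientations are given as a rotation vector (axis times angle).
In Python, from cell import r gives the robot as it stands. The module is installed in compiled form; this text tells all that it offers.
- The arm moves only by the tool arm_command, never from a script. Its argument "targets" is a list of rows, each a list of 3 entries, a list of its own where there are three numbers: the shift along the tool's x, y, z normalised to -1 to 1, where 1 is 120 mm, then the turn, a rotation vector about the tool's x, y, z normalised to -1 to 1, where 1 is 60 degrees, then the closure, from -1 (fully open) to 1 (shut). A call has 1 to 10 rows; each row is the pose to reach, as a shift and turn from the pose commanded when the call began, along the tool's axes at that moment; what a row does not reach only later rows make up. A row lasts 1/8 s, in which the tool goes at most 62.5 mm and 10.7 degrees, less where a joint would pass 70% of its speed; a pose out of reach is approached as far as the arm can. A call with a number of a shift or a turn outside -1 to 1 is refused whole. A call with a gripper value outside its range is refused whole. The fingers move at their own pace and stop on an object; "newtons" is the grip in N (left out, the last holds). Time passes only in rows, so rows that repeat a pose let the fingers close. It gives the time, the measured TCP pose, the force, the opening and the grip force at its end, in the units of the state.
- r.read_state(): the state, without advancing time (a new reading comes with each control period).
- r.read_camera(name): name is "scene" or "side" or "wrist"; returns (picture, depth): 384x512x3 uint8, red, green, blue; 384x512 float32, m along the optical axis (not along the pixel's ray), 0 where there is no reading.
- r.camera_params(name): a dict with "camera_matrix" (3x3 intrinsics, pixels), "pose" (4x4, takes a point from camera to world coordinates). Camera axes: x right, y up, looking along -z (the intrinsics and any distortion apply to the point x, -y, -z); pixel columns grow to the right and rows downward; lengths in m; the calibration is good to about 2 mm. The wrist camera is an equidistant fisheye: a pixel r from the principal point sees the ray r / f radians off the axis. A picture is of the moment at which its call begins: read the wrist's pose just before it. camera_params takes no time and is no camera call; for the wrist camera it gives the pose at the moment of the call.
- r.close_job(): hands the job in; it is judged then, once.
The state is a dict: "t": time; "joint_positions": joint angles; "qvel": joint speeds; "effort": joint torques, N m; "position": TCP position; "tool_rot": TCP orientation; "force": force on the tool from outside, world axes, zero at the start; "wrist_torque": the same for the moment, N m; "width": opening from 0.0 (shut) to 1.0 (fully open); "grasp_force": force on a finger pad.
Only numpy, scipy, OpenCV 4.12 (cv2) and the standard library are available. Lean on these libraries where they do the work, as an engineer would, in place of code of your own. Each camera call takes 0.05 s, during which the arm holds its last target. There are 200 camera calls.

## Working session

There is one attempt and no reset: what is moved stays moved. The work goes in short steps, Python scripts to look and compute and a tool call to move; the robot and the scene stay as the last step left them, time stands still between calls to the robot, and variables do not carry over. Pictures are saved under pics/ and viewed, at most 14 in all, crops included, and the job is handed in when it is done.

Besides the shell and the picture viewer there is one more tool, called after "Request:" by a JSON object that holds its "fn" and its "kwargs". arm_command: Moves the arm, as the interface text tells. Its arguments: {"type":"object","properties":{"targets":{"type":"array"},"newtons":{"type":"number"}},"required":["targets"]}

```bash
mkdir -p pics; cat > h.py <<'E'
import numpy as np, cv2
from cell import r
from scipy.spatial.transform import Rotation as R
def shot(name):
    p=r.camera_params(name); im,d=r.read_camera(name); return im,d,p
def pts(d,p):
    K=p["camera_matrix"];v,u=np.indices(d.shape)
    x=(u-K[0,2])/K[0,0]*d;y=(v-K[1,2])/K[1,1]*d
    P=np.stack([x,-y,-d,np.ones_like(d)],-1)@np.array(p["pose"]).T
    return P[...,:3]
E
python3 - <<'E'
from h import *
for n in ("scene","side"):
    im,d,p=shot(n); np.savez(f"{n}.npz",im=im,d=d,K=p["camera_matrix"],pose=p["pose"])
    cv2.imwrite(f"pics/{n}0.png",cv2.resize(im[...,::-1],(800,600),interpolation=cv2.INTER_CUBIC))
    print(n,np.round(p["camera_matrix"],1).tolist(),np.round(p["pose"],3).tolist(),(d==0).mean())
print(r.read_state(), r.grasp_offset)
E
```

```text
scene [[437.0, 0.0, 252.9], [0.0, 437.0, 191.4], [0.0, 0.0, 1.0]] [[0.519, 0.632, -0.575, -0.173], [-0.854, 0.374, -0.36, -0.504], [-0.013, 0.678, 0.735, 0.914], [0.0, 0.0, 0.0, 1.0]] 0.004185994466145833
side [[397.9, 0.0, 253.3], [0.0, 397.9, 195.8], [0.0, 0.0, 1.0]] [[-0.997, 0.022, -0.077, 0.414], [-0.077, -0.536, 0.841, 0.833], [-0.023, 0.844, 0.536, 0.611], [0.0, 0.0, 0.0, 1.0]] 0.01861572265625
{'t': 0.1, 'joint_positions': array([-1.3585098 ,  0.41790372, -0.01031755,  1.61411601,  0.00467588,
        1.11071165, -0.05298715]), 'qvel': array([ 0.00048841, -0.00114555,  0.00089683, -0.00046763, -0.00117672,
       -0.00171413, -0.00056149]), 'effort': array([ 2.09816084e-03, -8.65814352e+01,  6.80364277e-01, -4.35642314e+01,
        1.91792229e-02,  4.85444034e-03, -7.23715829e-06]), 'position': array([0.1568336 , 0.60467341, 0.2307285 ]), 'tool_rot': array([-3.97531020e-01, -3.11625638e+00,  1.74604275e-03]), 'force': array([ 0.12728206, -0.11076084, -0.43631641]), 'wrist_torque': array([ 0.00316076,  0.0480959 , -0.01157737]), 'grasp_force': 0.0, 'width': 0.9993426805342068} 0.0187
```

View pics/scene0.png

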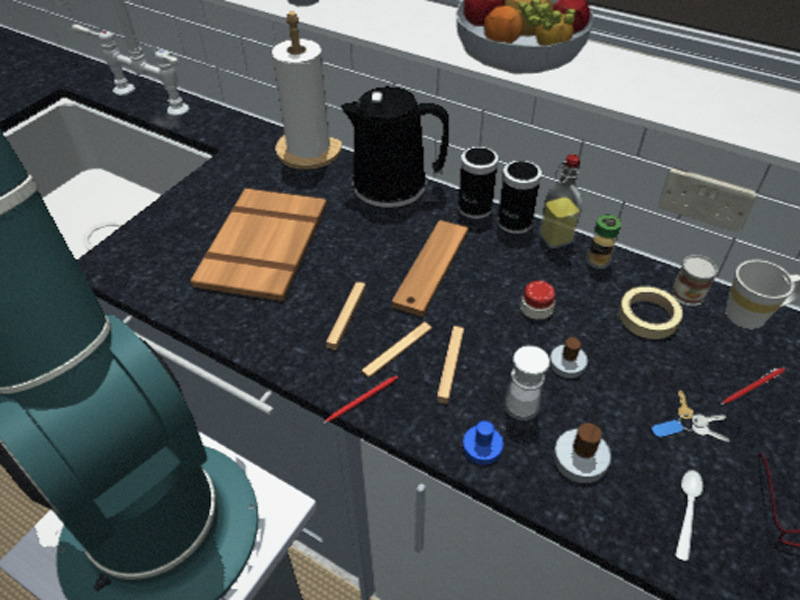

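View pics/side0.png

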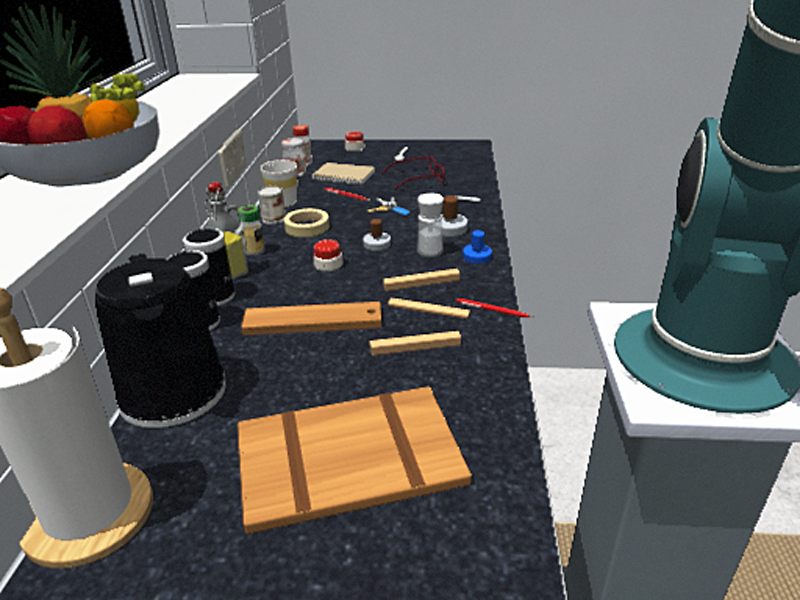

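The scene view shows the big board at about (260,243), the long board at (430,266) with its hole at (410,300), three sticks at (346,315), (397,349) and (450,364), the mill at (527,383) and the timer at (538,299). There are three press-like things: small steel (570,360), large steel (583,455) and blue (483,442). The smaller steel one fits the description. In the side view the middle stick looks thin.

Next I'll measure these.

```bash
cat > m.py <<'E'
from h import *
def load(n):
    z=np.load(n+".npz");return z["im"],z["d"],{"camera_matrix":z["K"],"pose":z["pose"]}
def comps(n,box=(0.25,0.85,-0.6,0.75)):
    im,d,p=load(n);P=pts(d,p)
    m=(d>0)&(P[...,2]>0.005)&(P[...,2]<0.14)&(P[...,0]>box[0])&(P[...,0]<box[1])&(P[...,1]>box[2])&(P[...,1]<box[3])
    return im,d,p,P,m
if __name__=="__main__":
  for n in ("scene","side"):
    im,d,p,P,m=comps(n)
    k,l,s,c=cv2.connectedComponentsWithStats(m.astype(np.uint8),connectivity=4)
    print(n)
    for i in range(1,k):
        if s[i,4]<60: continue
        q=P[l==i]; zt=np.percentile(q[:,2],90); top=q[q[:,2]>zt-0.006]
        (cx,cy),(w,h),a=cv2.minAreaRect((top[:,:2]*1000).astype(np.float32))
        hsv=cv2.cvtColor(im,cv2.COLOR_RGB2HSV)[l==i].mean(0)
        print(np.round(c[i]*1.5625),s[i,4],"z%.1f"%(np.median(top[:,2])*1000),"rect",*np.round([cx,cy,w,h,a],1),hsv.astype(int))
  im,d,p=load("scene"); c=im[190:315,270:410]; cv2.imwrite("pics/crop0.png",cv2.resize(c[...,::-1],None,fx=5,fy=4.8*125/125,interpolation=cv2.INTER_CUBIC)[:600])
E
python3 m.py
```

```text
scene
[170.  86.] 291 z124.6 rect 804.1 731.2 15.5 28.7 46.9 [ 96  13 117]
[304. 137.] 1170 z129.3 rect 807.4 336.4 41.1 95.4 33.8 [ 62  32 112]
[387. 173.] 1674 z129.9 rect 786.7 111.5 63.0 135.0 30.2 [ 89 112  15]
[475. 184.] 828 z126.6 rect 829.5 -61.1 71.5 40.3 90.0 [88 80 38]
[516. 198.] 884 z127.0 rect 829.7 -152.0 69.6 40.2 89.9 [92 83 38]
[560. 214.] 848 z129.5 rect 832.8 -251.4 63.5 33.2 77.9 [44 77 98]
[259. 244.] 3888 z19.0 rect 533.9 246.4 282.0 181.6 18.8 [ 14 130 180]
[603. 240.] 497 z98.2 rect 822.6 -336.7 41.1 41.5 79.2 [44 90 77]
[429. 267.] 1272 z15.3 rect 644.6 -72.5 246.0 62.8 8.0 [ 14 129 183]
[693. 279.] 623 z68.9 rect 821.9 -506.2 55.0 55.7 87.6 [ 32  41 114]
[738. 295.] 379 z90.2 rect 809.3 -576.0 75.6 24.2 18.8 [52 33 92]
[537. 299.] 430 z44.8 rect 651.5 -283.8 50.0 50.2 0.6 [ 19 116 129]
[345. 315.] 327 z17.0 rect 457.8 -4.2 149.3 18.2 13.5 [ 17  91 199]
[649. 311.] 681 z23.4 rect 732.1 -461.1 99.6 102.4 87.1 [ 24  63 154]
[395. 349.] 272 z7.3 rect 440.0 -119.6 18.8 150.0 75.9 [ 19  86 225]
[449. 364.] 355 z17.4 rect 456.8 -213.0 151.2 18.2 17.9 [ 18  89 212
[... 483 characters left out ...]
5 95 40]
[376. 235.] 220 z55.6 rect 563.0 -371.4 23.6 25.5 4.5 [ 66  70 129]
[477. 248.] 248 z55.1 rect 350.1 -322.4 23.8 25.1 39.3 [109 214 175]
[327. 254.] 310 z46.0 rect 654.4 -278.9 48.1 50.7 47.3 [ 12 124 157]
[421. 278.] 330 z18.2 rect 460.0 -210.6 150.0 25.2 18.3 [ 18 110 180]
[429. 306.] 219 z8.4 rect 443.8 -116.1 21.7 149.5 76.2 [ 20  99 244]
[491. 306.] 113 z7.8 rect 330.4 -121.4 14.2 131.6 69.1 [ 42 192 226]
[311. 316.] 1351 z16.6 rect 646.1 -69.6 240.3 68.6 7.7 [ 14 156 192]
[415. 341.] 464 z18.2 rect 460.7 -1.1 148.6 22.8 13.0 [ 17 111 190]
[345. 457.] 9434 z20.5 rect 536.1 249.2 280.6 183.3 18.6 [ 15 155 208]
[ 89. 498.] 4522 z129.2 rect 809.2 375.9 99.7 36.9 59.7 [ 40  39 137]
```

View pics/crop0.png

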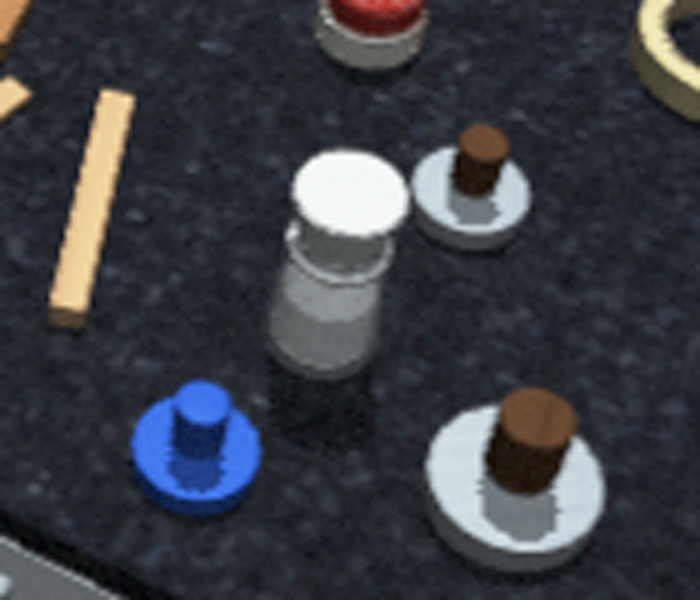

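The crop confirms it: blue press at crop pixel (197,445), large steel at (515,480), and the smaller steel one at (475,190), at about (0.562,-0.373) with its knob top at 56 mm. That last one is meant. The thick sticks (17–18 mm high) are the outer two; the middle one is 8 mm. Stick lengths, board sizes and heights all match the given values.

Next is a small planner that turns waypoints into call numbers.

```bash
cat > plan.py <<'E'
from h import *
def plan(wps,start=None):
    """wps: (x,y,z mm, psi deg). Prints calls: shift3, turn z (normalised), rows needed."""
    s=r.read_state(); M=R.from_rotvec(s["tool_rot"]).as_matrix()
    p=np.array(s["position"])*1000; psi=np.degrees(np.arctan2(M[1,1],M[0,1]))
    print("t%.1f"%s["t"],"at",p.round(1),"psi%.1f"%psi,"tilt%.2f"%np.degrees(np.arccos(-M[2,2])),"w%.3f"%s["width"],"gf%.1f"%s["grasp_force"],"F",s["force"].round(1),"q7 %.2f"%s["joint_positions"][6])
    for x,y,z,g in wps:
        T=np.array([x,y,z],float); print(" ->",np.round(T,1),g)
        while 1:
            dps=(g-psi+180)%360-180; d=T-p
            X=np.array([-np.sin(np.radians(psi)),np.cos(np.radians(psi)),0]);Y=np.array([X[1],-X[0],0]);Z=np.array([0,0,-1.])
            B=np.stack([X,Y,Z]); v=B@d/120; t=-dps/60
            f=max(1,np.abs(v).max(),abs(t)); v=np.round(v/f,3);t=round(t/f,3)
            n=int(np.ceil(max(np.linalg.norm(v)*120/62.5,abs(t)*60/10.7)))
            print("   ",v.tolist(),[0,0,t],"rows",n)
            p=p+B.T@v*120; psi-=t*60
            if f==1: break
E
python3 - <<'E'
from plan import plan
plan([(459,-2.6,100,103.3),(459,-2.6,3,103.3)])
E
```

```text
t0.1 at [156.8 604.7 230.7] psi75.5 tilt0.06 w0.999 gf0.0 F [ 0.1 -0.1 -0.4] q7 -0.05
 -> [459.   -2.6 100. ] 103.3
    [-0.869, -1.0, 0.255] [0, 0, np.float64(-0.109)] rows 3
    [-0.686, -1.0, 0.234] [0, 0, np.float64(-0.099)] rows 3
    [-0.543, -1.0, 0.219] [0, 0, np.float64(-0.094)] rows 3
    [-0.422, -1.0, 0.209] [0, 0, np.float64(-0.089)] rows 3
    [-0.269, -0.85, 0.172] [0, 0, np.float64(-0.073)] rows 2
 -> [459.   -2.6   3. ] 103.3
    [0.0, -0.0, 0.809] [0, 0, np.float64(0.0)] rows 2
```

Request:
{"fn": "arm_command", "kwargs": {"targets": [[[-0.869,-1,0.255],[0,0,-0.109],0],[[-0.869,-1,0.255],[0,0,-0.109],0],[[-0.869,-1,0.255],[0,0,-0.109],0],[[-0.869,-1,0.255],[0,0,-0.109],0]], "newtons": 40}}

```text
t: 0.6
position: [0.2292, 0.4602, 0.2003]
tool_rot: [0.225, 3.133, -0.002]
force: [0.1, 0.7, 0.0]
width: 0.501
grasp_force: 0.0
```

Request:
{"fn": "arm_command", "kwargs": {"targets": [[[-0.686,-1,0.234],[0,0,-0.099],0],[[-0.686,-1,0.234],[0,0,-0.099],0],[[-0.686,-1,0.234],[0,0,-0.099],0],[[-0.686,-1,0.234],[0,0,-0.099],0]]}}

```text
t: 1.1
position: [0.293, 0.3316, 0.1725]
tool_rot: [-0.059, -3.141, 0.001]
force: [-0.9, 0.4, 0.8]
width: 0.499
grasp_force: 0.0
```

Request:
{"fn": "arm_command", "kwargs": {"targets": [[[-0.543,-1,0.219],[0,0,-0.094],0],[[-0.543,-1,0.219],[0,0,-0.094],0],[[-0.543,-1,0.219],[0,0,-0.094],0],[[-0.543,-1,0.219],[0,0,-0.094],0]]}}

```text
t: 1.6
position: [0.3535, 0.2109, 0.1465]
tool_rot: [-0.098, 3.14, 0.0]
force: [-0.5, 0.8, -0.7]
width: 0.497
grasp_force: 0.0
```

Request:
{"fn": "arm_command", "kwargs": {"targets": [[[-0.422,-1,0.209],[0,0,-0.089],0],[[-0.422,-1,0.209],[0,0,-0.089],0],[[-0.422,-1,0.209],[0,0,-0.089],0],[[-0.422,-1,0.209],[0,0,-0.089],0]]}}

```text
t: 2.1
position: [0.4115, 0.0951, 0.1213]
tool_rot: [0.246, -3.132, -0.0]
force: [-0.8, -1.0, 0.6]
width: 0.5
grasp_force: 0.0
```

Request:
{"fn": "arm_command", "kwargs": {"targets": [[[-0.269,-0.85,0.172],[0,0,-0.073],0],[[-0.269,-0.85,0.172],[0,0,-0.073],0],[[-0.269,-0.85,0.172],[0,0,-0.073],0],[[-0.269,-0.85,0.172],[0,0,-0.073],0]]}}

```text
t: 2.6
position: [0.4591, -0.0001, 0.1008]
tool_rot: [-0.368, 3.12, 0.001]
force: [-0.5, 0.9, 0.0]
width: 0.501
grasp_force: 0.0
```

```bash
python3 - <<'E'
from plan import plan
plan([(459,-2.6,3,103.3)])
from h import *
im,d,p=shot("wrist"); cv2.imwrite("pics/w1.png",im[...,::-1]); print(p)
E
```

```text
t2.6 at [ 4.591e+02 -1.000e-01  1.008e+02] psi103.4 tilt0.04 w0.501 gf0.0 F [-0.5  0.9  0. ] q7 1.87
 -> [459.   -2.6   3. ] 103.3
    [0.006, -0.02, 0.815] [0, 0, np.float64(0.002)] rows 2
{'camera_matrix': array([[297.31863964,   0.        , 253.64390784],
       [  0.        , 297.31863964, 198.34094353],
       [  0.        ,   0.        ,   1.        ]]), 'pose': array([[-2.32282689e-01, -9.23703301e-01, -3.04658768e-01,
         3.79786203e-01],
       [ 9.72647968e-01, -2.20327575e-01, -7.35641967e-02,
        -1.88892167e-02],
       [ 8.26763859e-04, -3.13413421e-01,  9.49616419e-01,
         2.43229411e-01],
       [ 0.00000000e+00,  0.00000000e+00,  0.00000000e+00,
         1.00000000e+00]])}
```

View pics/w1.png

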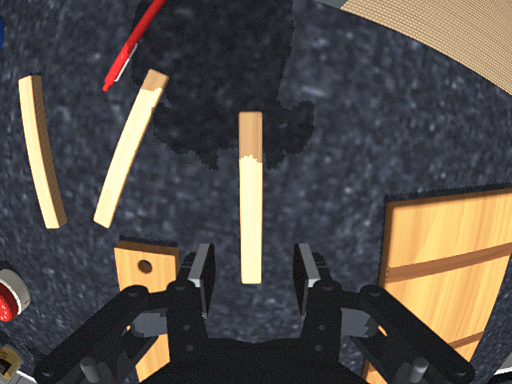

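The wrist view shows the first stick at (250,200), midway between the fingers and square to them. The thin stick is at (131,150) and the other thick stick at (42,150). I'm descending and gripping.

Request:
{"fn": "arm_command", "kwargs": {"targets": [[[0.006,-0.015,0.4],[0,0,0],0],[[0.006,-0.02,0.65],[0,0,0],0],[[0.006,-0.02,0.75],[0,0,0],0],[[0.006,-0.02,0.815],[0,0,0],0],[[0.006,-0.02,0.815],[0,0,0],1],[[0.006,-0.02,0.815],[0,0,0],1],[[0.006,-0.02,0.815],[0,0,0],1],[[0.006,-0.02,0.815],[0,0,0],1],[[0.006,-0.02,0.815],[0,0,0],1]]}}

```text
t: 3.78
position: [0.4595, -0.0046, 0.0036]
tool_rot: [-0.364, 3.119, 0.0]
force: [-1.4, 0.5, 9.3]
width: 0.197
grasp_force: 40.2
```

```bash
python3 - <<'E'
from plan import plan
plan([(459,-2.6,110,103.3),(601.3,270.4,120,18.7),(601.3,270.4,24,18.7)])
E
```

```text
t3.8 at [459.5  -4.6   3.6] psi103.3 tilt0.08 w0.197 gf40.2 F [-1.4  0.5  9.3] q7 1.97
 -> [459.   -2.6 110. ] 103.3
    [0.0, 0.018, -0.886] [0, 0, np.float64(0.0)] rows 2
 -> [601.3 270.4 120. ] 18.7
    [-0.864, 1.0, -0.043] [0, 0, np.float64(0.727)] rows 5
    [0.048, 1.0, -0.033] [0, 0, np.float64(0.55)] rows 4
    [0.142, 0.197, -0.008] [0, 0, np.float64(0.133)] rows 1
 -> [601.3 270.4  24. ] 18.7
    [-0.0, -0.0, 0.8] [0, 0, np.float64(0.0)] rows 2
```

Request:
{"fn": "arm_command", "kwargs": {"targets": [[[0,0.018,-0.45],[0,0,0],1],[[0,0.018,-0.886],[0,0,0],1],[[0,0.018,-0.886],[0,0,0],1]]}}

```text
t: 4.15
position: [0.4604, -0.0024, 0.1128]
tool_rot: [-0.363, 3.114, 0.001]
force: [-0.3, 0.2, -1.0]
width: 0.198
grasp_force: 39.3
```

Request:
{"fn": "arm_command", "kwargs": {"targets": [[[-0.864,1,-0.043],[0,0,0.727],1],[[-0.864,1,-0.043],[0,0,0.727],1],[[-0.864,1,-0.043],[0,0,0.727],1],[[-0.864,1,-0.043],[0,0,0.727],1],[[-0.864,1,-0.043],[0,0,0.727],1],[[-0.864,1,-0.043],[0,0,0.727],1]]}}

```text
t: 4.9
position: [0.5315, 0.1375, 0.1141]
tool_rot: [-0.817, -3.033, 0.001]
force: [-0.0, -0.0, -0.6]
width: 0.201
grasp_force: 39.3
```

Request:
{"fn": "arm_command", "kwargs": {"targets": [[[0.048,1,-0.033],[0,0,0.55],1],[[0.048,1,-0.033],[0,0,0.55],1],[[0.048,1,-0.033],[0,0,0.55],1],[[0.048,1,-0.033],[0,0,0.55],1],[[0.048,1,-0.033],[0,0,0.55],1]]}}

```text
t: 5.52
position: [0.5873, 0.2433, 0.1183]
tool_rot: [-1.644, -2.677, 0.0]
force: [0.2, -0.8, -1.0]
width: 0.197
grasp_force: 39.4
```

Request:
{"fn": "arm_command", "kwargs": {"targets": [[[0.142,0.197,0],[0,0,0.133],1],[[0.142,0.197,0],[0,0,0.133],1],[[0.142,0.197,0],[0,0,0.133],1]]}}

```text
t: 5.9
position: [0.6007, 0.2692, 0.1183]
tool_rot: [-1.828, -2.555, 0.0]
force: [0.1, -0.5, -0.4]
width: 0.198
grasp_force: 39.4
```

```bash
python3 - <<'E'
from plan import plan
plan([(601.3,270.4,24,18.7)])
from h import *
im,d,p=shot("side"); cv2.imwrite("pics/s1.png",cv2.resize(im[...,::-1],(800,600)))
E
```

```text
t5.9 at [600.7 269.2 118.3] psi18.8 tilt0.02 w0.198 gf39.4 F [ 0.1 -0.5 -0.4] q7 0.18
 -> [601.3 270.4  24. ] 18.7
    [0.008, 0.008, 0.786] [0, 0, np.float64(0.002)] rows 2
```

View pics/s1.png

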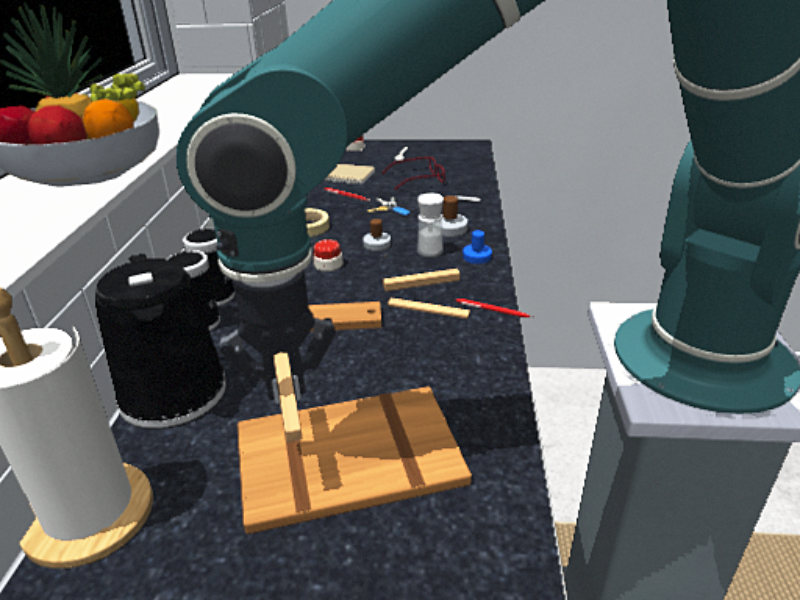

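The stick is held at (286,395), above the far stripe at (297,470). I'll place it, release and lift.

Request:
{"fn": "arm_command", "kwargs": {"targets": [[[0.008,0.008,0.4],[0,0,0],1],[[0.008,0.008,0.65],[0,0,0],1],[[0.008,0.008,0.74],[0,0,0],1],[[0.008,0.008,0.785],[0,0,0],1],[[0.008,0.008,0.785],[0,0,0],1],[[0.008,0.008,0.785],[0,0,0],0],[[0.008,0.008,0.785],[0,0,0],0],[[0.008,0.008,0.785],[0,0,0],0]]}}

```text
t: 6.95
position: [0.6015, 0.2716, 0.0244]
tool_rot: [1.831, 2.553, 0.001]
force: [-0.4, -0.7, 0.3]
width: 0.497
grasp_force: 0.0
```

Request:
{"fn": "arm_command", "kwargs": {"targets": [[[0,0,-0.4],[0,0,0],0],[[0,0,-1],[0,0,0],0],[[0,0,-1],[0,0,0],0],[[0,0,-1],[0,0,0],0]]}}

```text
t: 7.45
position: [0.6015, 0.2718, 0.1446]
tool_rot: [1.831, 2.553, 0.002]
force: [-0.2, -0.1, 0.4]
width: 0.5
grasp_force: 0.0
```

```bash
python3 - <<'E'
from plan import plan
plan([(458.4,-211.8,110,108.1),(458.4,-211.8,4,108.1)])
E
```

```text
t7.5 at [601.5 271.8 144.6] psi18.7 tilt0.07 w0.500 gf0.0 F [-0.2 -0.1  0.4] q7 0.16
 -> [ 458.4 -211.8  110. ] 108.1
    [-1.0, -0.705, 0.084] [0, 0, np.float64(-0.434)] rows 3
    [-0.549, -1.0, 0.078] [0, 0, np.float64(-0.404)] rows 3
    [-0.079, -1.0, 0.069] [0, 0, np.float64(-0.356)] rows 2
    [0.242, -0.799, 0.057] [0, 0, np.float64(-0.296)] rows 2
 -> [ 458.4 -211.8    4. ] 108.1
    [0.0, -0.0, 0.883] [0, 0, np.float64(0.0)] rows 2
```

Request:
{"fn": "arm_command", "kwargs": {"targets": [[[-1,-0.705,0.084],[0,0,-0.434],0],[[-1,-0.705,0.084],[0,0,-0.434],0],[[-1,-0.705,0.084],[0,0,-0.434],0],[[-1,-0.705,0.084],[0,0,-0.434],0]]}}

```text
t: 7.95
position: [0.5589, 0.1288, 0.1329]
tool_rot: [-1.212, -2.897, 0.002]
force: [-0.6, 0.4, 0.2]
width: 0.5
grasp_force: 0.0
```

Request:
{"fn": "arm_command", "kwargs": {"targets": [[[-0.549,-1,0.078],[0,0,-0.404],0],[[-0.549,-1,0.078],[0,0,-0.404],0],[[-0.549,-1,0.078],[0,0,-0.404],0],[[-0.549,-1,0.078],[0,0,-0.404],0]]}}

```text
t: 8.45
position: [0.5208, -0.0006, 0.124]
tool_rot: [-0.577, -3.087, 0.0]
force: [1.0, -0.1, -0.3]
width: 0.497
grasp_force: 0.0
```

Request:
{"fn": "arm_command", "kwargs": {"targets": [[[-0.079,-1,0.069],[0,0,-0.356],0],[[-0.079,-1,0.069],[0,0,-0.356],0],[[-0.079,-1,0.069],[0,0,-0.356],0],[[-0.079,-1,0.069],[0,0,-0.356],0]]}}

```text
t: 8.95
position: [0.4872, -0.115, 0.116]
tool_rot: [0.007, -3.141, -0.0]
force: [-0.9, -0.2, 0.2]
width: 0.502
grasp_force: 0.0
```

Request:
{"fn": "arm_command", "kwargs": {"targets": [[[0.242,-0.799,0.057],[0,0,-0.296],0],[[0.242,-0.799,0.057],[0,0,-0.296],0],[[0.242,-0.799,0.057],[0,0,-0.296],0],[[0.242,-0.799,0.057],[0,0,-0.296],0]]}}

```text
t: 9.45
position: [0.4593, -0.2103, 0.1093]
tool_rot: [0.493, -3.103, -0.001]
force: [0.0, 0.5, -0.3]
width: 0.501
grasp_force: 0.0
```

```bash
python3 - <<'E'
from plan import plan
plan([(458.4,-211.8,4,108.1)])
from h import *
im,d,p=shot("side"); np.savez("side.npz",im=im,d=d,K=p["camera_matrix"],pose=p["pose"])
P=pts(d,p); m=(P[...,2]>.032)&(P[...,2]<.045)&(np.hypot(P[...,0]-.6,P[...,1]-.27)<.12)
print(m.sum(),cv2.minAreaRect((P[m][:,:2]*1000).astype(np.float32)))
E
```

```text
t9.4 at [ 459.3 -210.3  109.3] psi108.1 tilt0.03 w0.501 gf0.0 F [ 0.   0.5 -0.3] q7 2.43
 -> [ 458.4 -211.8    4. ] 108.1
    [0.011, -0.01, 0.878] [0, 0, np.float64(-0.001)] rows 2
507 ((602.0087890625, 271.8367004394531), (17.927684783935547, 151.30999755859375), 18.355932235717773)
```

Request:
{"fn": "arm_command", "kwargs": {"targets": [[[0.011,-0.01,0.45],[0,0,0],0],[[0.011,-0.01,0.7],[0,0,0],0],[[0.011,-0.01,0.81],[0,0,0],0],[[0.011,-0.01,0.878],[0,0,0],0],[[0.011,-0.01,0.878],[0,0,0],1],[[0.011,-0.01,0.878],[0,0,0],1],[[0.011,-0.01,0.878],[0,0,0],1],[[0.011,-0.01,0.878],[0,0,0],1],[[0.011,-0.01,0.878],[0,0,0],1]]}}

```text
t: 10.62
position: [0.4579, -0.2137, 0.005]
tool_rot: [-0.494, 3.101, -0.001]
force: [-1.3, 1.1, 8.4]
width: 0.203
grasp_force: 40.0
```

```bash
python3 - <<'E'
from plan import plan
plan([(459,-211,115,108.1),(468.7,225.6,125,18.7),(468.7,225.6,24.5,18.7)])
E
```

```text
t10.6 at [ 457.9 -213.7    5. ] psi108.1 tilt0.08 w0.203 gf40.0 F [-1.3  1.1  8.4] q7 2.52
 -> [ 459. -211.  115.] 108.1
    [-0.016, 0.019, -0.917] [0, 0, np.float64(-0.0)] rows 2
 -> [468.7 225.6 125. ] 18.7
    [-0.351, 1.0, -0.024] [0, 0, np.float64(0.434)] rows 3
    [0.117, 1.0, -0.023] [0, 0, np.float64(0.412)] rows 3
    [0.61, 1.0, -0.027] [0, 0, np.float64(0.48)] rows 3
    [0.348, 0.199, -0.009] [0, 0, np.float64(0.164)] rows 1
 -> [468.7 225.6  24.5] 18.7
    [-0.0, 0.0, 0.837] [0, 0, np.float64(-0.0)] rows 2
```

Request:
{"fn": "arm_command", "kwargs": {"targets": [[[-0.016,0.019,-0.45],[0,0,0],1],[[-0.016,0.019,-0.917],[0,0,0],1],[[-0.016,0.019,-0.917],[0,0,0],1]]}}

```text
t: 11.0
position: [0.4605, -0.2116, 0.1182]
tool_rot: [-0.493, 3.096, -0.004]
force: [0.3, 0.1, 0.1]
width: 0.199
grasp_force: 39.3
```

Request:
{"fn": "arm_command", "kwargs": {"targets": [[[-0.351,1,-0.024],[0,0,0.434],1],[[-0.351,1,-0.024],[0,0,0.434],1],[[-0.351,1,-0.024],[0,0,0.434],1],[[-0.351,1,-0.024],[0,0,0.434],1]]}}

```text
t: 11.5
position: [0.4611, -0.0821, 0.1169]
tool_rot: [-0.214, -3.134, -0.0]
force: [0.4, -0.8, -0.4]
width: 0.198
grasp_force: 39.3
```

Request:
{"fn": "arm_command", "kwargs": {"targets": [[[0.117,1,-0.023],[0,0,0.412],1],[[0.117,1,-0.023],[0,0,0.412],1],[[0.117,1,-0.023],[0,0,0.412],1],[[0.117,1,-0.023],[0,0,0.412],1]]}}

```text
t: 12.0
position: [0.4639, 0.0373, 0.1197]
tool_rot: [-0.878, -3.016, 0.001]
force: [-0.1, -0.9, -0.2]
width: 0.197
grasp_force: 39.3
```

Request:
{"fn": "arm_command", "kwargs": {"targets": [[[0.61,1,-0.027],[0,0,0.48],1],[[0.61,1,-0.027],[0,0,0.48],1],[[0.61,1,-0.027],[0,0,0.48],1],[[0.61,1,-0.027],[0,0,0.48],1]]}}

```text
t: 12.5
position: [0.4673, 0.1781, 0.1228]
tool_rot: [1.6, 2.703, -0.001]
force: [0.4, 0.1, -0.9]
width: 0.199
grasp_force: 39.4
```

Request:
{"fn": "arm_command", "kwargs": {"targets": [[[0.348,0.199,-0.009],[0,0,0.164],1],[[0.348,0.199,-0.009],[0,0,0.164],1],[[0.348,0.199,-0.009],[0,0,0.164],1]]}}

```text
t: 12.88
position: [0.4685, 0.2236, 0.124]
tool_rot: [1.828, 2.555, -0.001]
force: [0.4, -0.3, -0.8]
width: 0.202
grasp_force: 39.4
```

```bash
python3 - <<'E'
from plan import plan
plan([(468.7,225.6,25,18.7)])
E
```

```text
t12.9 at [468.5 223.6 124. ] psi18.8 tilt0.05 w0.202 gf39.4 F [ 0.4 -0.3 -0.8] q7 0.10
 -> [468.7 225.6  25. ] 18.7
    [0.015, 0.007, 0.825] [0, 0, np.float64(0.002)] rows 2
```

Request:
{"fn": "arm_command", "kwargs": {"targets": [[[0.015,0.007,0.4],[0,0,0],1],[[0.015,0.007,0.68],[0,0,0],1],[[0.015,0.007,0.78],[0,0,0],1],[[0.015,0.007,0.825],[0,0,0],1],[[0.015,0.007,0.825],[0,0,0],1],[[0.015,0.007,0.825],[0,0,0],0],[[0.015,0.007,0.825],[0,0,0],0],[[0.015,0.007,0.825],[0,0,0],0]]}}

```text
t: 13.88
position: [0.4683, 0.2279, 0.0255]
tool_rot: [1.831, 2.553, 0.001]
force: [-0.0, -0.4, -0.3]
width: 0.497
grasp_force: 0.0
```

Request:
{"fn": "arm_command", "kwargs": {"targets": [[[0,0,-0.4],[0,0,0],0],[[0,0,-1],[0,0,0],-1],[[0,0,-1],[0,0,0],-1],[[0,0,-1],[0,0,0],-1]]}}

```text
t: 14.38
position: [0.4682, 0.2281, 0.1455]
tool_rot: [-1.83, -2.553, -0.002]
force: [-0.3, 0.2, -0.4]
width: 1.002
grasp_force: 0.0
```

```bash
python3 - <<'E'
from plan import plan
plan([(645.4,-71,110,97.9)])
E
```

```text
t14.4 at [468.2 228.1 145.5] psi18.7 tilt0.07 w1.002 gf0.0 F [-0.3  0.2 -0.4] q7 0.07
 -> [645.4 -71.  110. ] 97.9
    [-1.0, 0.211, 0.104] [0, 0, np.float64(-0.465)] rows 3
    [-1.0, -0.287, 0.106] [0, 0, np.float64(-0.474)] rows 3
    [-0.596, -0.584, 0.086] [0, 0, np.float64(-0.38)] rows 3
```

Request:
{"fn": "arm_command", "kwargs": {"targets": [[[-1,0.211,0.104],[0,0,-0.465],-1],[[-1,0.211,0.104],[0,0,-0.465],-1],[[-1,0.211,0.104],[0,0,-0.465],-1],[[-1,0.211,0.104],[0,0,-0.465],-1]]}}

```text
t: 14.88
position: [0.5303, 0.1208, 0.1312]
tool_rot: [-1.166, -2.916, 0.003]
force: [0.5, 0.4, -0.4]
width: 1.0
grasp_force: 0.0
```

Request:
{"fn": "arm_command", "kwargs": {"targets": [[[-1,-0.287,0.106],[0,0,-0.474],-1],[[-1,-0.287,0.106],[0,0,-0.474],-1],[[-1,-0.287,0.106],[0,0,-0.474],-1],[[-1,-0.287,0.106],[0,0,-0.474],-1]]}}

```text
t: 15.38
position: [0.5937, 0.0151, 0.119]
tool_rot: [-0.415, -3.112, 0.0]
force: [-0.2, 1.2, 0.0]
width: 1.0
grasp_force: 0.0
```

Request:
{"fn": "arm_command", "kwargs": {"targets": [[[-0.596,-0.584,0.086],[0,0,-0.38],-1],[[-0.596,-0.584,0.086],[0,0,-0.38],-1],[[-0.596,-0.584,0.086],[0,0,-0.38],-1],[[-0.596,-0.584,0.086],[0,0,-0.38],-1]]}}

```text
t: 15.88
position: [0.6448, -0.0691, 0.1092]
tool_rot: [0.21, -3.134, -0.001]
force: [-0.7, 0.5, 0.8]
width: 1.001
grasp_force: 0.0
```

```bash
cat > meas.py <<'E'
from h import *
import sys
def top(cx,cy,z0,z1,rad=.14,cam="side",tag=None):
    im,d,p=shot(cam); P=pts(d,p); m=(d>0)&(P[...,2]>z0)&(P[...,2]<z1)&(np.hypot(P[...,0]-cx,P[...,1]-cy)<rad)
    k,l,s,c=cv2.connectedComponentsWithStats(m.astype(np.uint8))
    i=1+np.argmax(s[1:,4]); q=P[l==i]
    print(cam,len(q),np.round(cv2.minAreaRect((q[:,:2]*1000).astype(np.float32))[0],1),*np.round(np.array(cv2.minAreaRect((q[:,:2]*1000).astype(np.float32))[1:],dtype=object)[0],1),"ang",round(cv2.minAreaRect((q[:,:2]*1000).astype(np.float32))[2],1),"z",np.round(np.median(q[:,2])*1000,1))
    if tag: cv2.imwrite(f"pics/{tag}.png",cv2.resize(im[...,::-1],(800,600)))
E
python3 - <<'E'
from meas import *
from plan import plan
plan([(645.4,-71,-1,97.9)])
top(.469,.226,.032,.045,.09); top(.601,.27,.032,.045,.09)
im,d,p=shot("wrist"); cv2.imwrite("pics/w2.png",im[...,::-1])
E
```

```text
t15.9 at [644.8 -69.1 109.2] psi97.7 tilt0.07 w1.001 gf0.0 F [-0.7  0.5  0.8] q7 1.92
 -> [645.4 -71.   -1. ] 97.9
    [-0.003, -0.016, 0.919] [0, 0, np.float64(-0.004)] rows 2
side 487 [469.  228.3] 18.3 150.1 ang 18.6 z 38.2
side 511 [602.  272.3] 17.9 152.1 ang 18.5 z 38.2
```

View pics/w2.png

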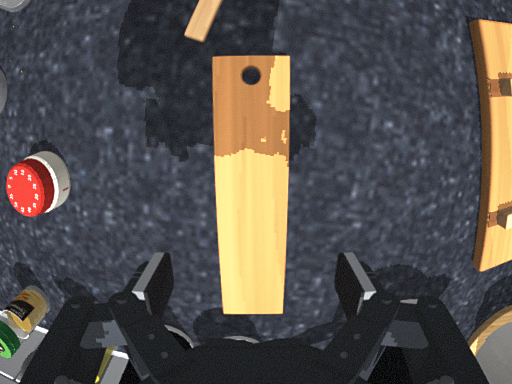

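The long board is centred between the fingers at column 252, and its hole at (251,75) is on the robot side. I'm descending and gripping.

Request:
{"fn": "arm_command", "kwargs": {"targets": [[[0,-0.016,0.45],[0,0,-0.004],-1],[[0,-0.016,0.72],[0,0,-0.004],-1],[[0,-0.016,0.85],[0,0,-0.004],-1],[[0,-0.016,0.91],[0,0,-0.004],-1],[[0,-0.016,0.91],[0,0,-0.004],1],[[0,-0.016,0.91],[0,0,-0.004],1],[[0,-0.016,0.91],[0,0,-0.004],1],[[0,-0.016,0.91],[0,0,-0.004],1],[[0,-0.016,0.91],[0,0,-0.004],1]], "newtons": 50}}

```text
t: 17.15
position: [0.6463, -0.0734, 0.0019]
tool_rot: [-0.221, 3.132, -0.0]
force: [-1.6, 0.4, 8.0]
width: 0.688
grasp_force: 54.6
```

```bash
python3 - <<'E'
from plan import plan
plan([(645.4,-71,110,97.9),(535,248.5,120,108.7),(535,248.5,39,108.7)])
E
```

```text
t17.1 at [646.3 -73.4   1.9] psi98.1 tilt0.11 w0.688 gf54.6 F [-1.6  0.4  8. ] q7 1.97
 -> [645.4 -71.  110. ] 97.9
    [0.005, 0.021, -0.901] [0, 0, np.float64(0.003)] rows 2
 -> [535.  248.5 120. ] 108.7
    [0.197, 1.0, -0.03] [0, 0, np.float64(-0.065)] rows 2
    [0.128, 1.0, -0.03] [0, 0, np.float64(-0.065)] rows 2
    [0.046, 0.788, -0.023] [0, 0, np.float64(-0.05)] rows 2
 -> [535.  248.5  39. ] 108.7
    [0.0, 0.0, 0.675] [0, 0, np.float64(-0.0)] rows 2
```

Request:
{"fn": "arm_command", "kwargs": {"targets": [[[0.005,0.021,-0.2],[0,0,0],1],[[0.005,0.021,-0.55],[0,0,0],1],[[0.005,0.021,-0.9],[0,0,0],1],[[0.005,0.021,-0.9],[0,0,0],1],[[0.005,0.021,-0.9],[0,0,0],1]]}}

```text
t: 17.77
position: [0.6444, -0.0707, 0.1091]
tool_rot: [-0.221, 3.133, 0.0]
force: [-0.4, 0.1, -1.7]
width: 0.685
grasp_force: 54.4
```

```bash
python3 - <<'E'
from plan import plan
plan([(545,-40,115,100),(535,248.5,120,108.7)])
E
```

```text
t17.8 at [644.4 -70.7 109.1] psi98.1 tilt0.03 w0.685 gf54.4 F [-0.4  0.1 -1.7] q7 1.93
 -> [545. -40. 115.] 100
    [0.784, 0.37, -0.049] [0, 0, np.float64(-0.032)] rows 2
 -> [535.  248.5 120. ] 108.7
    [-0.141, 1.0, -0.018] [0, 0, np.float64(-0.061)] rows 2
    [-0.207, 1.0, -0.017] [0, 0, np.float64(-0.061)] rows 2
    [-0.099, 0.361, -0.007] [0, 0, np.float64(-0.023)] rows 1
```

Request:
{"fn": "arm_command", "kwargs": {"targets": [[[0.4,0.18,-0.025],[0,0,-0.016],1],[[0.784,0.37,-0.05],[0,0,-0.032],1],[[0.784,0.37,-0.05],[0,0,-0.032],1]]}}

```text
t: 18.15
position: [0.5417, -0.039, 0.1138]
tool_rot: [0.275, -3.126, -0.002]
force: [1.0, -0.8, -1.2]
width: 0.683
grasp_force: 54.3
```

Request:
{"fn": "arm_command", "kwargs": {"targets": [[[-0.07,0.4,-0.018],[0,0,-0.03],1],[[-0.13,0.85,-0.018],[0,0,-0.06],1],[[-0.141,1,-0.018],[0,0,-0.061],1]]}}

```text
t: 18.52
position: [0.5406, 0.0842, 0.116]
tool_rot: [0.38, -3.118, -0.001]
force: [-0.4, 0.1, -1.2]
width: 0.685
grasp_force: 54.4
```

Request:
{"fn": "arm_command", "kwargs": {"targets": [[[-0.1,0.48,-0.017],[0,0,-0.03],1],[[-0.2,0.85,-0.017],[0,0,-0.061],1],[[-0.207,1,-0.017],[0,0,-0.061],1],[[-0.207,1,-0.017],[0,0,-0.061],1]]}}

```text
t: 19.02
position: [0.5365, 0.2037, 0.1181]
tool_rot: [0.474, -3.105, 0.001]
force: [-0.1, -0.1, -1.9]
width: 0.683
grasp_force: 54.4
```

Request:
{"fn": "arm_command", "kwargs": {"targets": [[[-0.099,0.361,-0.007],[0,0,-0.023],1],[[-0.099,0.361,-0.007],[0,0,-0.023],1],[[-0.099,0.361,-0.007],[0,0,-0.023],1]]}}

```text
t: 19.4
position: [0.5356, 0.2463, 0.1192]
tool_rot: [0.507, -3.1, 0.002]
force: [-0.8, -0.9, -1.8]
width: 0.686
grasp_force: 54.4
```

```bash
python3 - <<'E'
from plan import plan
plan([(535,248.5,39.5,108.7)])
from meas import *
im,d,p=shot("side"); cv2.imwrite("pics/s2.png",cv2.resize(im[...,::-1],(800,600)))
E
```

```text
t19.4 at [535.6 246.3 119.2] psi108.6 tilt0.07 w0.686 gf54.4 F [-0.8 -0.9 -1.8] q7 1.51
 -> [535.  248.5  39.5] 108.7
    [-0.001, 0.019, 0.664] [0, 0, np.float64(-0.002)] rows 2
```

View pics/s2.png

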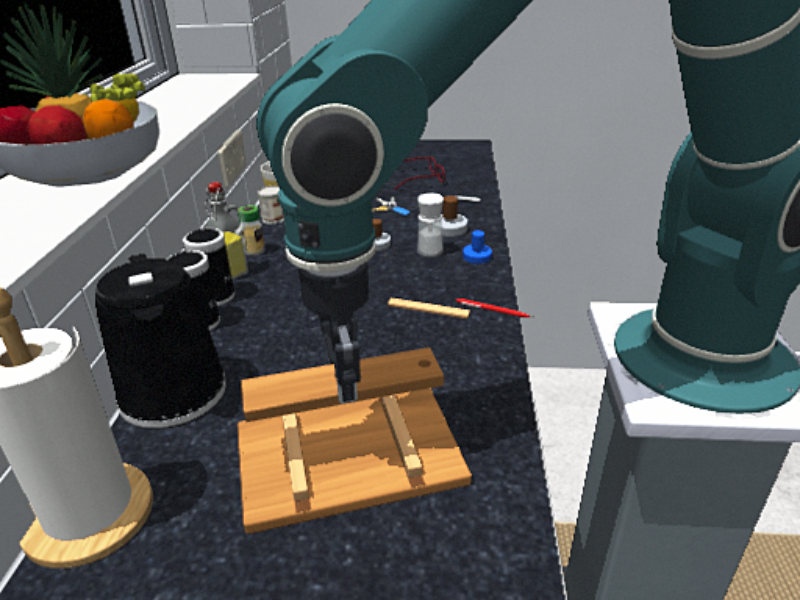

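Both sticks lie on the stripes, at (296,460) and (403,437), and the board is held level above them with its hole at (424,363). I'm lowering it.

Request:
{"fn": "arm_command", "kwargs": {"targets": [[[0,0.01,0.3],[0,0,0],1],[[0,0.012,0.5],[0,0,0],1],[[0,0.012,0.6],[0,0,0],1],[[0,0.012,0.65],[0,0,0],1],[[0,0.012,0.662],[0,0,0],1],[[0,0.012,0.662],[0,0,0],1],[[0,0.012,0.662],[0,0,0],-1],[[0,0.012,0.662],[0,0,0],-1],[[0,0.012,0.662],[0,0,0],-1],[[0,0.012,0.662],[0,0,0],-1]]}}

```text
t: 20.7
position: [0.5348, 0.2496, 0.0401]
tool_rot: [-0.51, 3.1, -0.0]
force: [0.0, -0.3, 0.3]
width: 0.999
grasp_force: 0.0
```

Request:
{"fn": "arm_command", "kwargs": {"targets": [[[0,0,-0.3],[0,0,0],-1],[[0,0,-0.8],[0,0,0],-1],[[0,0,-1],[0,0,0],-1],[[0,0,-1],[0,0,0],-1]]}}

```text
t: 21.2
position: [0.5356, 0.25, 0.162]
tool_rot: [-0.51, 3.097, 0.002]
force: [-0.0, -0.6, 0.3]
width: 1.001
grasp_force: 0.0
```

```bash
python3 - <<'E'
from plan import plan
plan([(530,0,200,100),(445,-345,200,75)])
E
```

```text
t21.2 at [535.6 250.  162. ] psi108.7 tilt0.20 w1.001 gf0.0 F [-0.  -0.6  0.3] q7 1.50
 -> [530.   0. 200.] 100
    [0.364, -1.0, -0.162] [0, 0, np.float64(0.074)] rows 3
    [0.273, -0.983, -0.154] [0, 0, np.float64(0.071)] rows 2
 -> [ 445. -345.  200.] 75
    [0.442, -1.0, -0.0] [0, 0, np.float64(0.154)] rows 3
    [0.26, -1.0, -0.0] [0, 0, np.float64(0.145)] rows 2
    [0.086, -0.83, -0.0] [0, 0, np.float64(0.118)] rows 2
```

Request:
{"fn": "arm_command", "kwargs": {"targets": [[[0.364,-1,-0.162],[0,0,0.074],-1],[[0.364,-1,-0.162],[0,0,0.074],-1],[[0.364,-1,-0.162],[0,0,0.074],-1],[[0.364,-1,-0.162],[0,0,0.074],-1]]}}

```text
t: 21.7
position: [0.5316, 0.1219, 0.1788]
tool_rot: [0.389, -3.117, 0.0]
force: [0.1, 0.4, 0.3]
width: 1.004
grasp_force: 0.0
```

Request:
{"fn": "arm_command", "kwargs": {"targets": [[[0.273,-0.983,-0.154],[0,0,0.071],-1],[[0.273,-0.983,-0.154],[0,0,0.071],-1],[[0.273,-0.983,-0.154],[0,0,0.071],-1]]}}

```text
t: 22.08
position: [0.5293, -0.0036, 0.1981]
tool_rot: [-0.267, 3.13, -0.002]
force: [0.3, 0.5, 0.2]
width: 1.0
grasp_force: 0.0
```

Request:
{"fn": "arm_command", "kwargs": {"targets": [[[0.442,-1,0],[0,0,0.154],-1],[[0.442,-1,0],[0,0,0.154],-1],[[0.442,-1,0],[0,0,0.154],-1]]}}

```text
t: 22.45
position: [0.497, -0.1302, 0.1975]
tool_rot: [0.016, -3.141, 0.001]
force: [-0.3, 0.7, 0.9]
width: 1.001
grasp_force: 0.0
```

Request:
{"fn": "arm_command", "kwargs": {"targets": [[[0.26,-1,0],[0,0,0.145],-1],[[0.26,-1,0],[0,0,0.145],-1],[[0.26,-1,0],[0,0,0.145],-1]]}}

```text
t: 22.82
position: [0.4674, -0.2508, 0.1975]
tool_rot: [-0.223, -3.133, 0.002]
force: [0.6, 1.9, 0.1]
width: 0.998
grasp_force: 0.0
```

Request:
{"fn": "arm_command", "kwargs": {"targets": [[[0.086,-0.83,0],[0,0,0.118],-1],[[0.086,-0.83,0],[0,0,0.118],-1],[[0.086,-0.83,0],[0,0,0.118],-1],[[0.086,-0.83,0],[0,0,0.118],-1]]}}

```text
t: 23.32
position: [0.4455, -0.3434, 0.1973]
tool_rot: [-0.406, -3.114, -0.001]
force: [0.9, 0.1, 1.3]
width: 1.004
grasp_force: 0.0
```

```bash
python3 - <<'E'
from meas import *
from plan import plan
plan([(445,-345,80,75)])
top(.535,.248,.047,.062,.16); top(.535,.248,.047,.062,.16,"scene")
top(.445,-.345,.117,.13,.06,"scene");
top(.562,-.373,.05,.062,.04,"scene");top(.562,-.373,.05,.062,.04,"side")
im,d,p=shot("wrist"); cv2.imwrite("pics/w3.png",im[...,::-1])
E
```

```text
t23.3 at [ 445.5 -343.4  197.3] psi75.1 tilt0.07 w1.004 gf0.0 F [0.9 0.1 1.3] q7 2.12
 -> [ 445. -345.   80.] 75
    [0.0, -0.014, 0.977] [0, 0, np.float64(0.002)] rows 2
side 2831 [535.1 250.7] 240.6 64.3 ang 19.1 z 54.4
scene 1130 [532.7 247.8] 246.7 63.4 ang 19.0 z 52.8
scene 343 [ 443.1 -346.8] 51.1 49.6 ang 24.0 z 121.9
scene 67 [ 559.2 -378.8] 22.3 25.3 ang 53.1 z 55.1
side 35 [ 563.1 -371.5] 22.2 24.0 ang 78.7 z 55.7
```

View pics/w3.png

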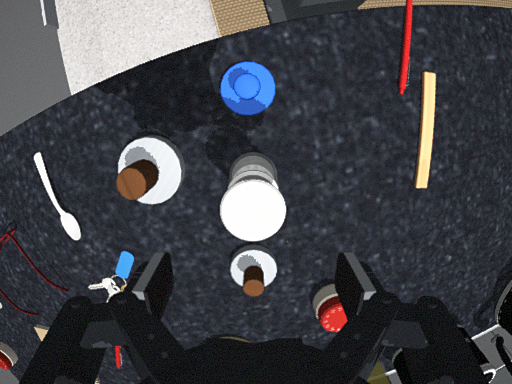

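The mill's top is at (253,210), centred between the fingers. The small steel press is at (253,272), the large one at (150,172) and the blue one at (247,88). The long board measures level at z 54 mm and centred within 2 mm. I'm gripping the mill.

Request:
{"fn": "arm_command", "kwargs": {"targets": [[[-0.003,-0.014,0.45],[0,0,0],-1],[[-0.003,-0.014,0.75],[0,0,0],-1],[[-0.003,-0.014,0.9],[0,0,0],-1],[[-0.003,-0.014,0.975],[0,0,0],-1],[[-0.003,-0.014,0.975],[0,0,0],1],[[-0.003,-0.014,0.975],[0,0,0],1],[[-0.003,-0.014,0.975],[0,0,0],1],[[-0.003,-0.014,0.975],[0,0,0],1],[[-0.003,-0.014,0.975],[0,0,0],1],[[-0.003,-0.014,0.975],[0,0,0],1]], "newtons": 50}}

```text
t: 24.88
position: [0.445, -0.3476, 0.0824]
tool_rot: [0.41, 3.112, -0.001]
force: [0.2, 2.0, 8.2]
width: 0.573
grasp_force: 50.3
```

```bash
python3 - <<'E'
from plan import plan
plan([(445,-345,195,75),(467.7,226.5,195,108.7)])
E
```

```text
t24.9 at [ 445.  -347.6   82.4] psi75.0 tilt0.14 w0.573 gf50.3 F [0.2 2.  8.2] q7 2.22
 -> [ 445. -345.  195.] 75
    [0.006, 0.021, -0.938] [0, 0, np.float64(-0.0)] rows 2
 -> [467.7 226.5 195. ] 108.7
    [0.226, 1.0, -0.0] [0, 0, np.float64(-0.121)] rows 2
    [0.096, 1.0, -0.0] [0, 0, np.float64(-0.118)] rows 2
    [-0.028, 1.0, -0.0] [0, 0, np.float64(-0.118)] rows 2
    [-0.153, 1.0, -0.0] [0, 0, np.float64(-0.119)] rows 2
    [-0.198, 0.696, -0.0] [0, 0, np.float64(-0.086)] rows 2
```

Request:
{"fn": "arm_command", "kwargs": {"targets": [[[0,0.01,-0.2],[0,0,0],1],[[0.006,0.021,-0.55],[0,0,0],1],[[0.006,0.021,-0.9],[0,0,0],1],[[0.006,0.021,-0.938],[0,0,0],1],[[0.006,0.021,-0.938],[0,0,0],1]]}}

```text
t: 25.5
position: [0.444, -0.3442, 0.1935]
tool_rot: [0.41, 3.114, 0.0]
force: [0.6, -0.5, -4.7]
width: 0.576
grasp_force: 52.8
```

Request:
{"fn": "arm_command", "kwargs": {"targets": [[[0.06,0.25,0],[0,0,-0.03],1],[[0.14,0.6,0],[0,0,-0.07],1],[[0.226,1,0],[0,0,-0.121],1],[[0.226,1,0],[0,0,-0.121],1]]}}

```text
t: 26.0
position: [0.4489, -0.2178, 0.1923]
tool_rot: [-0.204, -3.133, -0.003]
force: [1.0, -1.9, -3.7]
width: 0.574
grasp_force: 53.6
```

Request:
{"fn": "arm_command", "kwargs": {"targets": [[[0.04,0.4,0],[0,0,-0.05],1],[[0.07,0.75,0],[0,0,-0.09],1],[[0.096,1,0],[0,0,-0.118],1]]}}

```text
t: 26.38
position: [0.4532, -0.0998, 0.1926]
tool_rot: [-0.016, -3.14, -0.0]
force: [0.3, 0.1, -3.5]
width: 0.574
grasp_force: 54.1
```

Request:
{"fn": "arm_command", "kwargs": {"targets": [[[-0.01,0.35,0],[0,0,-0.04],1],[[-0.02,0.7,0],[0,0,-0.08],1],[[-0.028,1,0],[0,0,-0.118],1]]}}

```text
t: 26.75
position: [0.4581, 0.0198, 0.1926]
tool_rot: [0.177, -3.135, 0.0]
force: [-0.5, -0.1, -3.7]
width: 0.573
grasp_force: 54.1
```

Request:
{"fn": "arm_command", "kwargs": {"targets": [[[-0.05,0.35,0],[0,0,-0.04],1],[[-0.1,0.7,0],[0,0,-0.08],1],[[-0.153,1,0],[0,0,-0.119],1]]}}

```text
t: 27.12
position: [0.4631, 0.141, 0.1925]
tool_rot: [0.372, -3.118, 0.001]
force: [0.4, -1.0, -3.4]
width: 0.575
grasp_force: 54.1
```

Request:
{"fn": "arm_command", "kwargs": {"targets": [[[-0.1,0.35,0],[0,0,-0.04],1],[[-0.17,0.6,0],[0,0,-0.08],1],[[-0.198,0.696,0],[0,0,-0.086],1],[[-0.198,0.696,0],[0,0,-0.086],1],[[-0.198,0.696,0],[0,0,-0.086],1]]}}

```text
t: 27.75
position: [0.4672, 0.2255, 0.1933]
tool_rot: [0.508, -3.1, 0.001]
force: [0.1, -0.7, -3.4]
width: 0.575
grasp_force: 54.1
```

```bash
python3 - <<'E'
from plan import plan
plan([(467.7,226.5,136.5,108.7)])
from meas import *
im,d,p=shot("side"); cv2.imwrite("pics/s3.png",cv2.resize(im[180:340,100:320][...,::-1],(800,580)))
E
```

```text
t27.8 at [467.2 225.5 193.3] psi108.6 tilt0.04 w0.575 gf54.1 F [ 0.1 -0.7 -3.4] q7 1.44
 -> [467.7 226.5 136.5] 108.7
    [-0.007, 0.007, 0.474] [0, 0, np.float64(-0.002)] rows 1
```

View pics/s3.png

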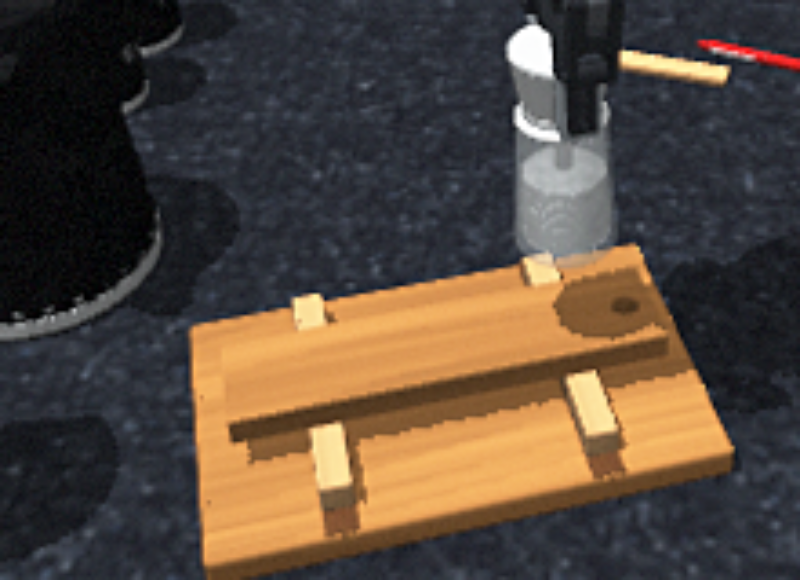

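The mill is held upright at (565,190), over the near stick just inboard of the hole at (627,305). The long board lies flat on both sticks. I'm lowering the mill in two steps.

Request:
{"fn": "arm_command", "kwargs": {"targets": [[[-0.007,0.007,0.25],[0,0,0],1],[[-0.007,0.007,0.38],[0,0,0],1],[[-0.007,0.007,0.44],[0,0,0],1],[[-0.007,0.007,0.46],[0,0,0],1],[[-0.007,0.007,0.46],[0,0,0],1]]}}

```text
t: 28.42
position: [0.4677, 0.228, 0.1388]
tool_rot: [-0.51, 3.099, 0.0]
force: [-0.0, -0.3, -3.8]
width: 0.575
grasp_force: 54.1
```

Request:
{"fn": "arm_command", "kwargs": {"targets": [[[0,0,0.01],[0,0,0],1],[[0,0,0.02],[0,0,0],1],[[0,0,0.02],[0,0,0],1]]}}

```text
t: 28.8
position: [0.468, 0.2282, 0.1366]
tool_rot: [-0.51, 3.099, 0.001]
force: [-0.8, 0.1, 4.8]
width: 0.574
grasp_force: 54.4
```

Contact: the force went from -3.8 to +4.8 N. I'm releasing.

Request:
{"fn": "arm_command", "kwargs": {"targets": [[[0,0,0],[0,0,0],-0.3],[[0,0,0],[0,0,0],-0.6],[[0,0,0],[0,0,0],-1],[[0,0,0],[0,0,0],-1],[[0,0,0],[0,0,0],-1]]}}

```text
t: 29.42
position: [0.4675, 0.2279, 0.1359]
tool_rot: [0.51, -3.1, 0.0]
force: [-1.3, 0.1, -0.7]
width: 0.997
grasp_force: 0.0
```

Request:
{"fn": "arm_command", "kwargs": {"targets": [[[0,0,-0.25],[0,0,0],-1],[[0,0,-0.6],[0,0,0],-1],[[0,0,-1],[0,0,0],-1],[[0,0,-1],[0,0,0],-1]]}}

```text
t: 29.92
position: [0.4688, 0.2285, 0.2593]
tool_rot: [-0.509, 3.095, 0.003]
force: [-0.2, -0.4, -1.0]
width: 0.999
grasp_force: 0.0
```

```bash
python3 - <<'E'
from plan import plan
plan([(561.5,-373,160,90)])
E
```

```text
t29.9 at [468.8 228.5 259.3] psi108.7 tilt0.32 w0.999 gf0.0 F [-0.2 -0.4 -1. ] q7 1.42
 -> [ 561.5 -373.   160. ] 90
    [0.175, -1.0, 0.166] [0, 0, np.float64(0.062)] rows 2
    [0.109, -1.0, 0.164] [0, 0, np.float64(0.062)] rows 2
    [0.044, -1.0, 0.163] [0, 0, np.float64(0.062)] rows 2
    [-0.022, -1.0, 0.163] [0, 0, np.float64(0.061)] rows 2
    [-0.085, -1.0, 0.164] [0, 0, np.float64(0.062)] rows 2
    [-0.007, -0.046, 0.007] [0, 0, np.float64(0.003)] rows 1
```

Request:
{"fn": "arm_command", "kwargs": {"targets": [[[0.1,-0.5,0],[0,0,0.062],-1],[[0.175,-1,0.166],[0,0,0.062],-0.3],[[0.175,-1,0.166],[0,0,0.062],-0.3],[[0.175,-1,0.166],[0,0,0.062],-0.3]]}}

```text
t: 30.42
position: [0.4859, 0.1076, 0.2356]
tool_rot: [0.409, -3.114, 0.0]
force: [-0.3, 0.7, 0.5]
width: 0.648
grasp_force: 0.0
```

Request:
{"fn": "arm_command", "kwargs": {"targets": [[[0.109,-1,0.164],[0,0,0.062],-0.3],[[0.109,-1,0.164],[0,0,0.062],-0.3],[[0.109,-1,0.164],[0,0,0.062],-0.3]]}}

```text
t: 30.8
position: [0.5045, -0.0148, 0.2158]
tool_rot: [0.302, -3.126, 0.002]
force: [-0.3, 1.0, 0.1]
width: 0.65
grasp_force: 0.0
```

Request:
{"fn": "arm_command", "kwargs": {"targets": [[[0.044,-1,0.163],[0,0,0.062],-0.3],[[0.044,-1,0.163],[0,0,0.062],-0.3],[[0.044,-1,0.163],[0,0,0.062],-0.3]]}}

```text
t: 31.18
position: [0.5227, -0.1332, 0.1961]
tool_rot: [0.201, -3.134, 0.002]
force: [0.0, 0.9, -0.2]
width: 0.649
grasp_force: 0.0
```

Request:
{"fn": "arm_command", "kwargs": {"targets": [[[-0.022,-1,0.163],[0,0,0.061],-0.3],[[-0.022,-1,0.163],[0,0,0.061],-0.3],[[-0.022,-1,0.163],[0,0,0.061],-0.3]]}}

```text
t: 31.55
position: [0.5409, -0.2516, 0.1764]
tool_rot: [0.102, -3.139, 0.002]
force: [0.5, 1.0, -0.2]
width: 0.649
grasp_force: 0.0
```

Request:
{"fn": "arm_command", "kwargs": {"targets": [[[-0.09,-1,0.17],[0,0,0.065],-0.3],[[-0.09,-1,0.17],[0,0,0.065],-0.3],[[-0.09,-1,0.17],[0,0,0.065],-0.3],[[-0.09,-1,0.17],[0,0,0.065],-0.3]]}}

```text
t: 32.05
position: [0.561, -0.3659, 0.1565]
tool_rot: [0.003, -3.142, -0.002]
force: [-0.6, 0.7, 0.7]
width: 0.647
grasp_force: 0.0
```

```bash
python3 - <<'E'
from plan import plan
plan([(561.5,-373,70,90),(561.5,-373,23,90)])
from meas import *
top(.468,.227,.165,.185,.06); top(.468,.227,.165,.185,.06,"scene");top(.535,.248,.047,.062,.16)
im,d,p=shot("wrist"); cv2.imwrite("pics/w4.png",im[...,::-1])
E
```

```text
t32.0 at [ 561.  -365.9  156.5] psi90.1 tilt0.07 w0.647 gf0.0 F [-0.6  0.7  0.7] q7 2.33
 -> [ 561.5 -373.    70. ] 90
    [-0.004, -0.059, 0.721] [0, 0, np.float64(0.002)] rows 2
 -> [ 561.5 -373.    23. ] 90
    [0.0, 0.0, 0.391] [0, 0, np.float64(-0.0)] rows 1
side 460 [468.5 233.6] 50.2 49.9 ang 52.1 z 176.7
scene 73 [472.2 211.7] 45.1 14.7 ang 23.3 z 174.4
side 2401 [535.3 250.6] 239.8 63.6 ang 18.8 z 54.3
```

View pics/w4.png

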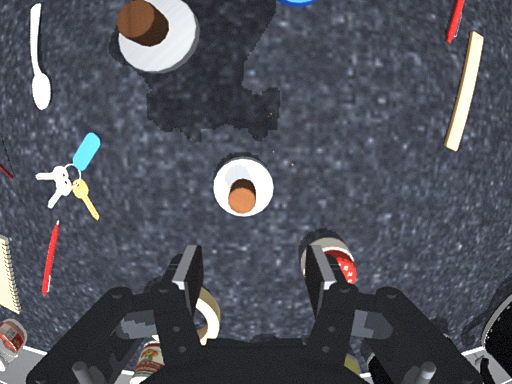

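The mill stands upright, with its top at 177 mm, 5 mm off the board's midline. The press knob top is at (243,196) and its disc at (243,187). I'll cast those rays to confirm x and y.

```bash
python3 - <<'E'
from h import *
p=r.camera_params("wrist");K=p["camera_matrix"];T=np.array(p["pose"])
im=cv2.imread("pics/w4.png");g=cv2.cvtColor(im,cv2.COLOR_BGR2HSV)[150:225,205:285]
def cast(u,v,z):
    a=np.array([u-K[0,2],v-K[1,2]]);rr=np.hypot(*a);th=rr/K[0,0];a=a/rr*np.sin(th)
    d=T[:3,:3]@np.array([a[0],-a[1],-np.cos(th)]);return (T[:3,3]+d*(z-T[2,3])/d[2])*1000
disc=cv2.morphologyEx((g[...,2]>130).astype(np.uint8),cv2.MORPH_CLOSE,np.ones((25,25)))
M=cv2.moments(disc,True);print(M["m00"],cast(205+M["m10"]/M["m00"],150+M["m01"]/M["m00"],.014))
print(cast(243,192,.056))
E
```

```text
5084.0 [ 561.74563911 -370.17346862   14.        ]
[ 554.10196986 -375.50701199   56.        ]
```

```bash
python3 - <<'E'
from h import *
p=r.camera_params("wrist");K=p["camera_matrix"];T=np.array(p["pose"])
im=cv2.imread("pics/w4.png");H=cv2.cvtColor(im,cv2.COLOR_BGR2HSV)
def cast(u,v,z):
    a=np.array([u-K[0,2],v-K[1,2]]);rr=np.hypot(*a);th=rr/K[0,0];a=a/rr*np.sin(th)
    d=T[:3,:3]@np.array([a[0],-a[1],-np.cos(th)]);return (T[:3,3]+d*(z-T[2,3])/d[2])*1000
for nm,m,z in (("disc",(H[...,1]<60)&(H[...,2]>110),.016),("knobtop",(H[...,1]>100)&(H[...,2]>110)&(H[...,0]<20),.056)):
    m=m.astype(np.uint8);m[:145]=0;m[230:]=0;m[:,:200]=0;m[:,290:]=0
    c=max(cv2.findContours(m,0,1)[0],key=cv2.contourArea);(u,v),rad=cv2.minEnclosingCircle(c)
    e=cast(u+rad,v,z);print(nm,u,v,rad,cast(u,v,z),"radius mm",np.linalg.norm(e-cast(u,v,z)))
E
```

```text
disc 241.03285217285156 188.63868713378906 32.5424919128418 [ 562.89847634 -378.89470208   16.        ] radius mm 32.40184763518727
knobtop 241.5 199.4166717529297 13.574228286743164 [ 560.81178609 -376.86878457   56.        ] radius mm 11.737131467456132
```

The disc radius measures 32 mm and the knob 12–13 mm, so this is the smaller press. It's at about (0.562,-0.375).

Request:
{"fn": "arm_command", "kwargs": {"targets": [[[-0.005,-0.075,0.35],[0,0,0],-0.3],[[-0.005,-0.075,0.65],[0,0,0],-0.3],[[-0.005,-0.075,0.72],[0,0,0],-0.3],[[-0.005,-0.075,0.72],[0,0,0],-0.3]]}}

```text
t: 32.75
position: [0.561, -0.3768, 0.0712]
tool_rot: [-0.0, 3.141, -0.0]
force: [-0.4, 0.1, -1.0]
width: 0.648
grasp_force: 0.0
```

Request:
{"fn": "arm_command", "kwargs": {"targets": [[[0,0,0.2],[0,0,0],-0.3],[[0,0,0.32],[0,0,0],-0.3],[[0,0,0.385],[0,0,0],-0.3],[[0,0,0.385],[0,0,0],-0.3],[[0,0,0.385],[0,0,0],1],[[0,0,0.385],[0,0,0],1],[[0,0,0.385],[0,0,0],1],[[0,0,0.385],[0,0,0],1],[[0,0,0.385],[0,0,0],1],[[0,0,0.385],[0,0,0],1]]}}

```text
t: 34.0
position: [0.5609, -0.3774, 0.025]
tool_rot: [0.001, 3.141, -0.001]
force: [-1.4, 1.1, 6.0]
width: 0.288
grasp_force: 48.8
```

```bash
python3 - <<'E'
from plan import plan
plan([(560,-373,140,90),(575,0,180,100),(600.2,272,180,108.7)])
E
```

```text
t34.0 at [ 560.9 -377.4   25. ] psi90.0 tilt0.06 w0.288 gf48.8 F [-1.4  1.1  6. ] q7 2.40
 -> [ 560. -373.  140.] 90
    [0.008, 0.037, -0.958] [0, 0, np.float64(-0.0)] rows 2
 -> [575.   0. 180.] 100
    [-0.04, 1.0, -0.107] [0, 0, np.float64(-0.054)] rows 2
    [-0.097, 1.0, -0.108] [0, 0, np.float64(-0.054)] rows 2
    [-0.154, 1.0, -0.109] [0, 0, np.float64(-0.054)] rows 2
    [-0.019, 0.091, -0.01] [0, 0, np.float64(-0.005)] rows 1
 -> [600.2 272.  180. ] 108.7
    [-0.274, 1.0, 0.0] [0, 0, np.float64(-0.066)] rows 2
    [-0.349, 1.0, 0.0] [0, 0, np.float64(-0.068)] rows 3
    [-0.071, 0.166, 0.0] [0, 0, np.float64(-0.011)] rows 1
```

Request:
{"fn": "arm_command", "kwargs": {"targets": [[[0,0.02,-0.2],[0,0,0],1],[[0.008,0.037,-0.55],[0,0,0],1],[[0.008,0.037,-0.9],[0,0,0],1],[[0.008,0.037,-0.958],[0,0,0],1],[[0.008,0.037,-0.958],[0,0,0],1]]}}

```text
t: 34.62
position: [0.5596, -0.3724, 0.1397]
tool_rot: [0.0, 3.141, -0.0]
force: [0.3, 0.2, -4.5]
width: 0.287
grasp_force: 50.1
```

Request:
{"fn": "arm_command", "kwargs": {"targets": [[[-0.01,0.25,-0.03],[0,0,-0.015],1],[[-0.03,0.6,-0.07],[0,0,-0.03],1],[[-0.04,1,-0.107],[0,0,-0.054],1],[[-0.04,1,-0.107],[0,0,-0.054],1]]}}

```text
t: 35.12
position: [0.5648, -0.2479, 0.1508]
tool_rot: [0.097, -3.138, -0.004]
force: [-0.4, -1.1, -3.9]
width: 0.288
grasp_force: 50.5
```

Request:
{"fn": "arm_command", "kwargs": {"targets": [[[-0.04,0.4,-0.04],[0,0,-0.02],1],[[-0.08,0.75,-0.08],[0,0,-0.04],1],[[-0.097,1,-0.108],[0,0,-0.054],1]]}}

```text
t: 35.5
position: [0.5688, -0.1304, 0.1639]
tool_rot: [0.179, -3.135, -0.001]
force: [0.1, -1.0, -4.1]
width: 0.288
grasp_force: 50.9
```

Request:
{"fn": "arm_command", "kwargs": {"targets": [[[-0.06,0.4,-0.04],[0,0,-0.02],1],[[-0.12,0.75,-0.08],[0,0,-0.04],1],[[-0.154,1,-0.109],[0,0,-0.054],1]]}}

```text
t: 35.88
position: [0.5736, -0.0092, 0.177]
tool_rot: [0.268, -3.128, -0.0]
force: [-0.4, -0.0, -3.5]
width: 0.29
grasp_force: 50.9
```

Request:
{"fn": "arm_command", "kwargs": {"targets": [[[-0.1,0.4,0],[0,0,-0.03],1],[[-0.2,0.75,0],[0,0,-0.05],1],[[-0.274,1,0],[0,0,-0.066],1]]}}

```text
t: 36.25
position: [0.586, 0.1145, 0.177]
tool_rot: [0.376, -3.117, 0.0]
force: [-0.1, 0.7, -4.2]
width: 0.288
grasp_force: 50.8
```

Request:
{"fn": "arm_command", "kwargs": {"targets": [[[-0.13,0.4,0],[0,0,-0.03],1],[[-0.26,0.75,0],[0,0,-0.05],1],[[-0.349,1,0],[0,0,-0.068],1],[[-0.349,1,0],[0,0,-0.068],1],[[-0.349,1,0],[0,0,-0.068],1]]}}

```text
t: 36.88
position: [0.5988, 0.2381, 0.1774]
tool_rot: [0.482, -3.103, 0.002]
force: [-0.5, -0.1, -4.1]
width: 0.289
grasp_force: 50.8
```

```bash
python3 - <<'E'
from plan import plan
plan([(600.2,271.5,100,108.7),(600.2,271.5,81,108.7)])
from meas import *
im,d,p=shot("side"); cv2.imwrite("pics/s4.png",cv2.resize(im[160:340,100:340][...,::-1],(800,600)))
E
```

```text
t36.9 at [598.8 238.1 177.4] psi107.7 tilt0.09 w0.289 gf50.8 F [-0.5 -0.1 -4.1] q7 1.59
 -> [600.2 271.5 100. ] 108.7
    [-0.095, 0.262, 0.645] [0, 0, np.float64(-0.017)] rows 2
 -> [600.2 271.5  81. ] 108.7
    [-0.0, -0.0, 0.158] [0, 0, np.float64(-0.0)] rows 1
```

View pics/s4.png

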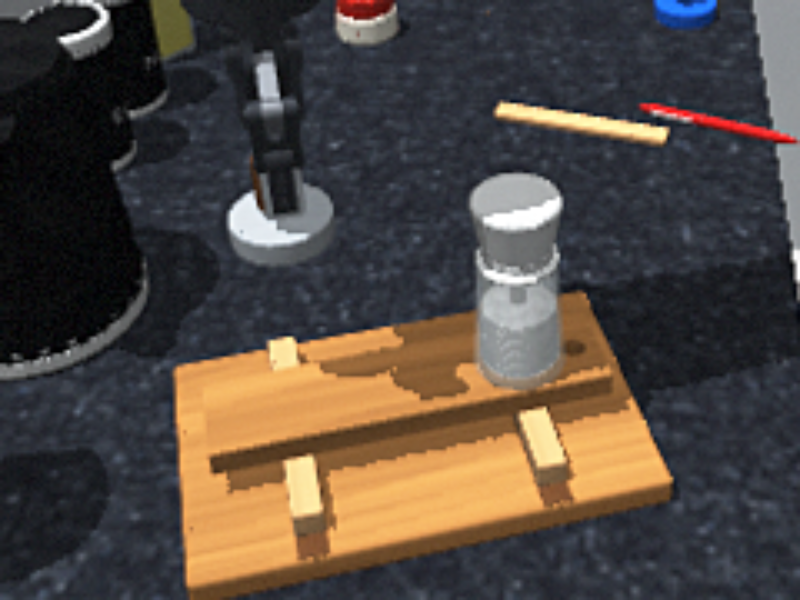

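The mill stands upright at (518,280), and the press hangs level at (282,220). I'm moving it over the far stick and lowering it.

Request:
{"fn": "arm_command", "kwargs": {"targets": [[[-0.095,0.255,0],[0,0,-0.017],1],[[-0.095,0.255,0.3],[0,0,-0.017],1],[[-0.095,0.255,0.55],[0,0,-0.017],1],[[-0.095,0.255,0.7],[0,0,-0.017],1],[[-0.095,0.255,0.77],[0,0,-0.017],1],[[-0.095,0.255,0.79],[0,0,-0.017],1],[[-0.095,0.255,0.79],[0,0,-0.017],1]]}}

```text
t: 37.8
position: [0.6007, 0.2721, 0.084]
tool_rot: [-0.512, 3.099, 0.0]
force: [0.6, -0.4, -3.6]
width: 0.288
grasp_force: 51.0
```

Request:
{"fn": "arm_command", "kwargs": {"targets": [[[0,0,0.01],[0,0,0],1],[[0,0,0.022],[0,0,0],1],[[0,0,0.022],[0,0,0],1]]}}

```text
t: 38.17
position: [0.6002, 0.2721, 0.0806]
tool_rot: [0.512, -3.1, 0.0]
force: [-0.6, -0.3, -5.0]
width: 0.291
grasp_force: 51.0
```

Request:
{"fn": "arm_command", "kwargs": {"targets": [[[0,0,0.01],[0,0,0],1],[[0,0,0.015],[0,0,0],1],[[0,0,0.015],[0,0,0],1]]}}

```text
t: 38.55
position: [0.6003, 0.2721, 0.079]
tool_rot: [-0.512, 3.099, 0.0]
force: [-2.4, -0.5, 0.7]
width: 0.293
grasp_force: 51.7
```

Contact: the weight has come off the wrist. I'm releasing and lifting.

Request:
{"fn": "arm_command", "kwargs": {"targets": [[[0,0,0.004],[0,0,0],0.2],[[0,0,0.004],[0,0,0],-0.2],[[0,0,0.004],[0,0,0],-0.3],[[0,0,0.004],[0,0,0],-0.3],[[0,0,0.004],[0,0,0],-0.3]]}}

```text
t: 39.17
position: [0.6003, 0.272, 0.0783]
tool_rot: [-0.512, 3.1, -0.0]
force: [0.2, 0.3, -0.5]
width: 0.647
grasp_force: 0.0
```

Request:
{"fn": "arm_command", "kwargs": {"targets": [[[0,0,-0.25],[0,0,0],-0.3],[[0,0,-0.6],[0,0,0],-0.3],[[0,0,-1],[0,0,0],-0.3],[[0,0,-1],[0,0,0],-0.3]]}}

```text
t: 39.67
position: [0.6019, 0.2726, 0.2023]
tool_rot: [-0.511, 3.094, 0.003]
force: [-0.5, 0.2, -1.8]
width: 0.653
grasp_force: 0.0
```

Request:
{"fn": "arm_command", "kwargs": {"targets": [[[0,-0.4,-0.2],[0,0,0],-0.3],[[0,-0.8,-0.3],[0,0,0],-0.3],[[0,-1,-0.3],[0,0,0],-0.3],[[0,-1,-0.3],[0,0,0],-0.3]]}}

```text
t: 40.17
position: [0.6392, 0.156, 0.2337]
tool_rot: [0.507, -3.1, 0.001]
force: [0.1, 1.4, -1.0]
width: 0.649
grasp_force: 0.0
```

```bash
python3 - <<'E'
from meas import *
from plan import plan
plan([])
top(.6,.27,.1,.12,.05);top(.468,.227,.165,.185,.06);top(.535,.248,.047,.062,.16)
top(.653,-.281,.03,.05,.05);top(.442,-.118,.005,.012,.1)
im,d,p=shot("side"); cv2.imwrite("pics/s5.png",cv2.resize(im[160:340,100:340][...,::-1],(800,600)))
E
```

```text
t40.2 at [639.2 156.  233.7] psi108.6 tilt0.06 w0.649 gf0.0 F [ 0.1  1.4 -1. ] q7 1.74
side 144 [602.5 274.8] 25.1 24.3 ang 48.7 z 109.4
side 464 [468.8 233.7] 50.2 50.0 ang 36.3 z 176.8
side 1898 [535.1 250.7] 240.3 64.8 ang 18.9 z 54.3
side 171 [ 654.  -276.1] 48.4 52.1 ang 52.9 z 44.6
side 215 [ 442.2 -116.2] 22.9 148.9 ang 77.0 z 8.4
```

View pics/s5.png

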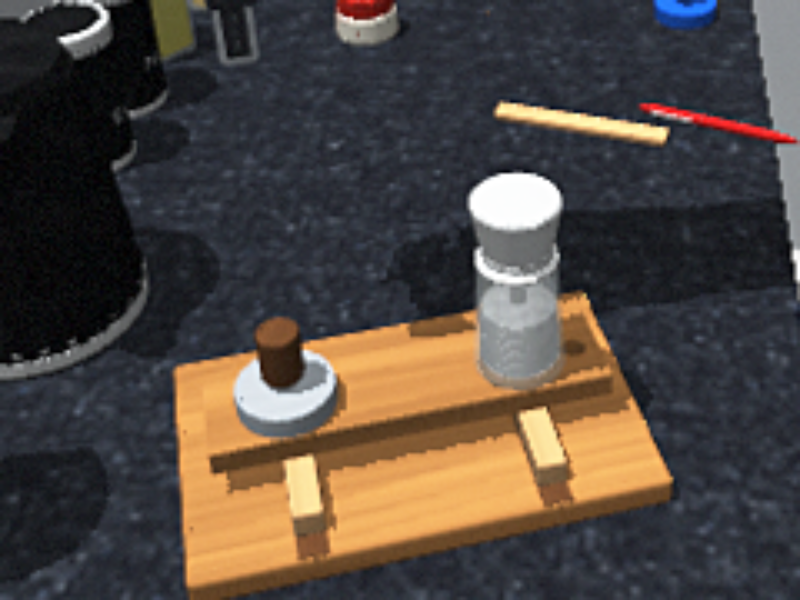

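Everything is in place. The press is 72 mm from the board's middle and 1 mm off its midline; the mill is 68 mm out and 5 mm off. The timer and thin stick haven't moved, and the gripper is clear, so I'm handing in.

```bash
python3 -c "
from cell import r
print(r.close_job())"
```

```text
the job is handed in; nothing more can be done
None
```

The job is handed in, with no verdict returned. By my last measurements the long board lies level on both thick sticks, with the mill standing over the stick nearer the hole and the small steel press over the other. The thin stick and timer were not moved.

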